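# Three strokes on the screw feeder

### The job

Two screw feeders stand on the repair bench; use the one whose lever ends in a wide flat paddle. Give that lever exactly three full strokes, each time pressing it all the way down to its stop and then letting it come fully back up, so that its drum is moved on by three screw pockets. Leave the lever of the other feeder, the one with a ball on its end, alone.

Things in the scene. Friction and masses are not known exactly. Their poses are not given: they have to be found in the camera images.
- paddle (a point): Top centre of the steel paddle (34 mm along the lever, 42 across, 6 thick) on the lever of the feeder to use. Frame: x along the lever from paddle to axle, y across, z out of the top. At rest the lever slopes up 0.25 rad to the paddle, this point 119 mm above the bench; fully down it is 63 mm lower and within 5 mm of the same place in plan. Nothing stands above or under the paddle.
- feed_lever (a joint): Angle (rad) of the paddle lever: 0 up at rest, 0.51 down at its stop; 0.45 counts as fully down. It hinges on the drum's level axle, 85 mm above the bench, 125 mm from the paddle's centre. Pushing the paddle down with shut fingers takes 3 to 7 N up to the stop; a spring brings it back up within 0.5 s.
- drum (a joint): Angle (rad) of the same fixed feeder's white pocket drum (72 mm diameter, between grey cheeks 50 mm wide; feeder's top 137 mm above the bench). About 0 (within 0.04) at the start. Each full down stroke ratchets it on one pocket, 0.419 rad (24 degrees); it stays put while the lever comes up, and the ratchet takes its next tooth once the lever reads under 0.08.
- ball_lever (a joint): Angle (rad) of the other feeder's lever: 0 up at rest, 0.51 fully down. That feeder is alike, but its lever ends in a black ball of 28 mm diameter instead of a paddle. It stands to the left or right, axles at least 240 mm apart. To be left alone.

How it is judged:
By the outcome, as a careful person would: the job done as asked, in the order asked, and still so for the second after the job is handed in, with the robot touching nothing.
It also fails if it takes over 38 s, if anything falls off the work surface, if the arm or the gripper's body presses on something with over 40 N, if the wrist force passes 120 N, or if a joint passes its speed limit or range.

### The arm

A 6-joint arm with a two-finger parallel gripper is mounted at the origin on the work surface. World frame = base frame: x ahead of the robot, y to its left, z up, the work surface at z = 0. Lengths are in m, angles in rad, forces in N, time in s.
With the tool pointing down it reaches from about 0.4 to 0.825 m from the base axis. Payload 7 kg.
Tool frame: the origin (TCP) lies at the very end of the fingers, on their centre line; the grasp point (between the pads) lies 19 mm behind it (arm.pinch_z is the z of the grasp point in the tool frame, in m); z points along the fingers, y is the direction in which the jaws open and shut (so a half turn about z gives the same grasp; the last joint's range is limited). The gripper opens to 88 mm and grips with 3 to 60 N. Pads are 19 mm wide; open, the fingers measure 130 mm over their backs; the gripper's body (78 mm by 193 mm) begins 47 mm behind the grasp point.
Start: joints at [-0.924, 0.359, 0.012, 0, -1.224, -0.288], TCP at [0.237, -0.632, 0.205] pointing down, gripper open.
Joint ranges: [-3.07, 3.07], [-1.43, 2.12], [-1.02, 1.25], [-3.03, 1.67], [-3.05, -0], [-3.03, 3.03]. Speed limits (rad/s): [2.39, 2.39, 3.01, 3.14, 3.14, 3.14].

### API

Orientations are given as [roll, pitch, yaw] about the fixed x, y, z axes, in that order (R = Rz(yaw) Ry(pitch) Rx(roll)).
In Python, from station import arm gives the robot as it stands.
- The arm moves only by the tool drive_tool, never from a script. Its argument "targets" is a list of rows, each a list of 6 numbers: the shift along the world's x, y, z in units of 0.04 m (1.0 is 0.04 m), then the turn, a rotation vector about the world's x, y, z in units of 6 degrees (1.0 is 6 degrees). In form: [[x, y, z, wx, wy, wz], ...]. A call has 1 to 5 rows; each row shifts and turns the commanded pose from where the row before left it; what a row does not reach is not made up. A row lasts 1/8 s, in which the tool goes at most 62.5 mm and 10.7 degrees, less where a joint would pass 70% of its speed; a pose out of reach is approached as far as the arm can. A call with a number of a shift or a turn outside -1 to 1 is refused whole. A call with a gripper value outside its range is refused whole. "claw" is the opening, from 0 (shut) to 1 (fully open), set as the call begins (left out, the last holds). The fingers move at their own pace and stop on an object; "newtons" is the grip in N (left out, the last holds). Time passes only in rows, so rows that do not move let the fingers close. It gives the time, the measured TCP pose, the force and the opening at its end, in the units of the state.
- arm.get_state(): the state, without advancing time (a new reading comes with each control period).
- arm.grab_frame(name): name is "scene" or "side" or "wrist"; returns (picture, depth): 384x512x3 uint8, red, green, blue; 384x512 float32, m along the optical axis (not along the pixel's ray), 0 where there is no reading.
- arm.get_calibration(name): a dict with "mtx" (3x3 intrinsics, pixels), "origin" and "rotation" of the camera in the world. Camera axes: x right, y up, looking along -z (the intrinsics and any distortion apply to the point x, -y, -z); pixel columns grow to the right and rows downward; lengths in m; the calibration is good to about 2 mm. A picture is of the moment at which its call begins: read the wrist's pose just before it. get_calibration takes no time and is no camera call; for the wrist camera it gives the pose at the moment of the call.
- arm.job_done(): hands the job in, once; it reports no verdict.
Trained networks look in the newest picture that a camera, given by its name, has taken for a name from the list of things; names that differ only in an ending like _2 or _b are one class to them, and where a whole thing is asked for, a point or a joint stands for the part that bears it (a point fixed in the world has none). Each returns a list of dicts, best first, with "score" (0 to 1); they miss things now and then, are a little off and sometimes report something else, mostly with a low value. They report only what shows in the picture. A call takes as long as a camera call.
- arm.search_frame(target, camera): "point" ([x, y, z] in m, in the coordinates of the camera as it stood for that picture, good to about 4 mm: the middle of the surface that is visible of it).
- arm.cut_out(target, camera): "pixels" (384x512 bool, what is visible of it).
- arm.landmark_of(target, camera): "point" ([x, y, z] in m, in the coordinates of the camera as it stood for that picture, good to about 4 mm: a listed point, or the origin of a listed thing).
The state is a dict: "t": time; "q": joint angles; "qd": joint speeds; "joint_efforts": joint torques, N m; "eef_pos": TCP position; "ee_rot": TCP orientation; "force": force on the tool from outside, world axes, zero at the start; "moment": the same for the moment, N m; "width": finger opening in m.
Only numpy, scipy, OpenCV 4.12 (cv2) and the standard library are available. Lean on these libraries where they do the work, as an engineer would, in place of code of your own. Each camera call takes 0.05 s, during which the arm holds its last target. There are 200 camera calls.

## Working session

There is one attempt and no reset: what is moved stays moved. The work goes in short steps, Python scripts to look and compute and a tool call to move; the robot and the scene stay as the last step left them, time stands still between calls to the robot, and variables do not carry over. Pictures are saved under pics/ and viewed, about 8 in all and at most 12, crops included, and the job is handed in when it is done.

Besides the shell and the picture viewer there is one more tool, called after "Emit:" as name(argument=value, ...), one argument or row to a line, values as JSON. drive_tool: Moves the arm, as the interface text tells. Shifts and turns lie within -1 to 1; 1 stands for 0.04 m of shift or 6 degrees of turn. Its arguments: {"type":"object","properties":{"targets":{"type":"array"},"claw":{"type":"number"},"newtons":{"type":"number"}},"required":["targets"]}

```bash
mkdir -p pics; cat > h.py <<'E'
from station import arm
import numpy as np, cv2
def world(cam,p):
    c=arm.get_calibration(cam); return np.array(c["rotation"])@np.array(p)+np.array(c["origin"])
def save(cam,name):
    im,d=arm.grab_frame(cam); cv2.imwrite("pics/"+name,im[:,:,::-1]); return im,d
E
python3 - <<'E'
from h import *
ims=[]
for cam in ["scene","side"]:
    im,d=arm.grab_frame(cam); ims.append(im)
    for t in ["paddle","ball_lever","drum"]:
        for f in ([arm.landmark_of] if t=="paddle" else [])+[arm.search_frame]:
            for r in f(t,cam)[:3]: print(cam,t,f.__name__,round(r["score"],2),world(cam,r["point"]).round(4))
cv2.imwrite("pics/a.png",cv2.resize(np.hstack(ims),(800,300))[:,:,::-1])
s=arm.get_state(); print(s["t"],s["eef_pos"],s["ee_rot"],s["width"],s["force"])
E
```

```text
scene paddle call 0.86 [-0.3765 -1.773  -0.9015]
scene paddle call 0.69 [-0.3446 -1.741  -0.8695]
scene ball_lever call 0.76 [-0.9327 -2.3291 -1.4576]
scene drum call 0.95 [-0.2424 -1.6389 -0.7674]
side paddle call 0.62 [2.4376 3.1033 3.0743]
side paddle call 0.66 [2.4318 3.0975 3.0685]
side paddle call 0.17 [2.4852 3.1509 3.1219]
side ball_lever call 0.7 [3.6419 4.3076 4.2786]
side drum call 0.62 [2.4888 3.1545 3.1255]
0.5 [ 0.23697471 -0.63197571  0.20485202] [ 3.14152297e+00  9.81224595e-06 -2.78283546e+00] 0.08779565035023484 [-0.38567591 -0.16226631  0.44979089]
```

View pics/a.png

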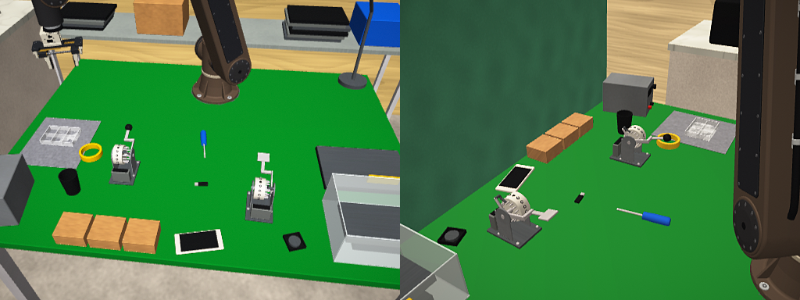

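The scene view shows the paddle feeder at about (262,190), with its paddle at (263,157) on the robot side. The ball feeder is at (123,165). The world points are wrong because the calibration's "rotation" isn't a 3x3 matrix, so I'll check its form.

```bash
python3 - <<'E'
from h import *
for c in ["scene","side","wrist"]: print(c,arm.get_calibration(c))
print(arm.get_state()["ee_rot"])
E
```

```text
scene {'mtx': array([[443.75008771,   0.        , 255.42715101],
       [  0.        , 443.75008771, 188.17079167],
       [  0.        ,   0.        ,   1.        ]]), 'origin': array([1.48663651, 0.09015969, 0.96166036]), 'rotation': array([ 8.35255123e-01, -1.74027469e-05,  1.68239858e+00])}
side {'mtx': array([[485.66398696,   0.        , 258.50608524],
       [  0.        , 485.66398696, 200.91020748],
       [  0.        ,   0.        ,   1.        ]]), 'origin': array([0.10608991, 0.77176185, 0.74278968]), 'rotation': array([ 1.00876075,  0.00337393, -2.61745032])}
wrist {'mtx': array([[282.9817047 ,   0.        , 254.98489214],
       [  0.        , 282.9817047 , 190.46284   ],
       [  0.        ,   0.        ,   1.        ]]), 'origin': array([ 0.16465224, -0.65917356,  0.38533873]), 'rotation': array([-2.91407301e-01, -2.33835104e-04,  1.92963459e+00])}
[ 3.14152297e+00  9.81224595e-06 -2.78283546e+00]
```

It's roll-pitch-yaw. I'll redo the measurement, with depth as a cross-check.

```bash
cat > h.py <<'E'
from station import arm
import numpy as np, cv2
from scipy.spatial.transform import Rotation as R
def world(cam,p,c=None):
    c=c or arm.get_calibration(cam); return R.from_euler("xyz",c["rotation"]).apply(p)+c["origin"]
def cloud(cam,d,m,c=None):
    c=c or arm.get_calibration(cam); v,u=np.nonzero(m&(d>0)); z=d[v,u]; K=c["mtx"]
    return world(cam,np.c_[(u-K[0,2])*z/K[0,0],-(v-K[1,2])*z/K[1,1],-z],c)
E
python3 - <<'E'
from h import *
for cam in ["scene","side"]:
    im,d=arm.grab_frame(cam)
    for t in ["paddle","ball_lever","drum"]:
        for n in ["landmark_of","search_frame"]:
            for r in getattr(arm,n)(t,cam)[:2]: print(cam,t,n,round(r["score"],2),world(cam,r["point"]).round(3))
    r=arm.cut_out("paddle",cam)
    if r:
        P=cloud(cam,d,r[0]["pixels"]); print("cut",len(P),np.percentile(P,[2,50,98],axis=0).round(3).tolist())
        Q=P[(P[:,2]>.095)&(P[:,2]<.14)]; print("band",len(Q),np.percentile(Q,[2,50,98],axis=0).round(3).tolist())
print(arm.get_state()["t"])
E
```

```text
scene paddle landmark_of 0.58 [0.587 0.212 0.118]
scene paddle search_frame 0.57 [0.617 0.219 0.113]Traceback (most recent call last):
  File "<stdin>", line 6, in <module>
ValueError: it knows: paddle
```

```bash
python3 - <<'E'
from h import *
for cam in ["scene","side"]:
    im,d=arm.grab_frame(cam)
    for t,n in [("paddle","landmark_of"),("paddle","search_frame"),("drum","search_frame"),("ball_lever","search_frame")]:
        for r in getattr(arm,n)(t,cam)[:2]: print(cam,t,n,round(r["score"],2),world(cam,r["point"]).round(3))
    r=arm.cut_out("paddle",cam)
    if r:
        P=cloud(cam,d,r[0]["pixels"]); print("cut",len(P),np.percentile(P,[2,50,98],axis=0).round(3).tolist())
        # paddle plate only: within 25 mm of landmark
        L=np.array([.587,.212]); Q=P[(np.hypot(*(P[:,:2]-L).T)<.03)&(P[:,2]>.1)]
        print("near",len(Q),np.percentile(Q,[2,50,98],axis=0).round(3).tolist())
print(arm.get_state()["t"])
E
```

```text
scene paddle landmark_of 0.54 [0.588 0.212 0.119]
scene paddle search_frame 0.45 [ 0.534 -0.29   0.106]
scene drum search_frame 0.84 [0.723 0.201 0.104]
scene ball_lever search_frame 0.8 [ 0.533 -0.29   0.108]
cut 386 [[0.504, 0.196, -0.001], [0.608, 0.22, 0.112], [0.739, 0.244, 0.129]]
near 179 [[0.572, 0.195, 0.109], [0.591, 0.215, 0.117], [0.614, 0.234, 0.124]]
side paddle landmark_of 0.73 [0.585 0.215 0.121]
side paddle search_frame 0.75 [0.637 0.226 0.118]
side drum search_frame 0.77 [0.695 0.216 0.11 ]
side ball_lever search_frame 0.83 [ 0.533 -0.285  0.113]
cut 682 [[0.571, 0.112, 0.001], [0.641, 0.225, 0.114], [0.738, 0.245, 0.131]]
near 259 [[0.57, 0.194, 0.111], [0.586, 0.215, 0.12], [0.614, 0.234, 0.125]]
1.25
```

The paddle is at about (0.587, 0.214, 0.119). Both cameras agree, the height matches the 119 mm given, and the reach is 0.625 m. The ball feeder is at y≈-0.29, well away. The lever runs along about +x, so I'll turn the jaw axis to world y, shut the fingers, and move above the paddle at z≈0.2.

Emit:
drive_tool(
  targets=[
    [0.6,0.9,0,0,0,0],
    [0.6,1,0,0,0,0],
    [0.6,1,0,0,0,0],
    [0.6,1,0,0,0,0],
    [0.6,1,0,0,0,0],
  ],
  claw=0,
)

```text
t: 1.88
eef_pos: [0.3576, -0.4347, 0.205]
ee_rot: [-3.141, 0.0, -2.783]
force: [0.8, -0.3, -0.4]
width: 0.0426
```

Emit:
drive_tool(
  targets=[
    [0.6,1,0,0,0,-0.4],
    [0.6,1,0,0,0,-0.4],
    [0.6,1,0,0,0,-0.4],
    [0.6,1,0,0,0,-0.4],
    [0.6,1,0,0,0,-0.4],
  ],
)

```text
t: 2.5
eef_pos: [0.4777, -0.2346, 0.2052]
ee_rot: [-3.141, 0.001, -2.993]
force: [0.8, -0.8, -0.5]
width: 0.0007
```

Emit:
drive_tool(
  targets=[
    [0.4,1,0,0,0,-0.4],
    [0.4,1,0,0,0,-0.4],
    [0.3,1,0,0,0,-0.4],
    [0.2,1,0,0,0,-0.2],
    [0.2,1,0,0,0,0],
  ],
)

```text
t: 3.12
eef_pos: [0.5372, -0.0346, 0.2051]
ee_rot: [3.141, 0.0, -3.139]
force: [0.8, 0.3, -0.2]
width: 0.0004
```

Emit:
drive_tool(
  targets=[
    [0.2,1,0,0,0,0],
    [0.2,1,0,0,0,0],
    [0.2,1,0,0,0,0],
    [0.2,1,0,0,0,0],
    [0.2,1,0,0,0,0],
  ],
)

```text
t: 3.75
eef_pos: [0.5772, 0.1654, 0.2051]
ee_rot: [3.141, 0.0, -3.139]
force: [-0.0, -0.8, -0.2]
width: 0.0005
```

Emit:
drive_tool(
  targets=[
    [0.2,0.8,0,0,0,0],
    [0,0.4,0,0,0,0],
    [0,0,0,0,0,0],
  ],
)

```text
t: 4.12
eef_pos: [0.5847, 0.2126, 0.2046]
ee_rot: [-3.141, -0.0, -3.138]
force: [0.1, -0.7, -0.7]
width: 0.0004
```

```bash
python3 - <<'E'
from h import *
c=arm.get_calibration("wrist"); im,d=arm.grab_frame("wrist"); cv2.imwrite("pics/w.png",im[:,:,::-1])
for r in arm.landmark_of("paddle","wrist")[:2]: print(round(r["score"],2),world("wrist",r["point"],c).round(3))
for r in arm.cut_out("paddle","wrist")[:1]:
    P=cloud("wrist",d,r["pixels"],c); print(len(P),np.percentile(P,[2,50,98],axis=0).round(3).tolist())
    for a in np.arange(.56,.72,.02):
        Q=P[(abs(P[:,0]-a)<.01)&(P[:,2]>.06)]
        if len(Q): print(round(a,2),len(Q),np.percentile(Q[:,1],[3,97]).round(3),np.median(Q[:,2]).round(3))
E
```

```text
0.87 [0.586 0.217 0.12 ]
1557 [[0.569, 0.193, 0.107], [0.587, 0.212, 0.119], [0.625, 0.232, 0.124]]
0.56 70 [0.194 0.225] 0.122
0.58 814 [0.193 0.232] 0.121
0.6 498 [0.193 0.232] 0.117
0.62 165 [0.206 0.217] 0.109
0.64 2 [0.212 0.212] 0.107
```

View pics/w.png

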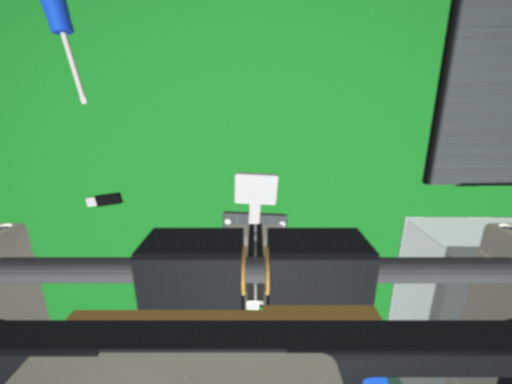

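The wrist view shows the paddle at (256,190) with the fingers centred on it, and its measured edges (y 0.193–0.232) agree. I'll lower to just above the paddle, then press in steps.

Emit:
drive_tool(
  targets=[
    [0,0,-1,0,0,0],
    [0,0,-0.8,0,0,0],
    [0,0,0,0,0,0],
  ],
)

```text
t: 4.65
eef_pos: [0.5835, 0.2101, 0.1309]
ee_rot: [-3.139, -0.004, -3.14]
force: [0.3, -0.5, 0.7]
width: 0.0008
```

Emit:
drive_tool(
  targets=[
    [0,0,-0.4,0,0,0],
    [0,0,-0.4,0,0,0],
    [0,0,-0.4,0,0,0],
    [0,0,-0.3,0,0,0],
    [0,0,0,0,0,0],
  ],
)

```text
t: 5.28
eef_pos: [0.5846, 0.2118, 0.0718]
ee_rot: [-3.141, -0.001, -3.139]
force: [-1.3, -1.3, 3.0]
width: 0.0005
```

Emit:
drive_tool(
  targets=[
    [0,0,-0.1,0,0,0],
    [0,0,-0.1,0,0,0],
  ],
)

```text
t: 5.52
eef_pos: [0.5851, 0.2121, 0.0651]
ee_rot: [3.141, 0.0, -3.139]
force: [-1.2, -0.8, 3.0]
width: 0.0007
```

Emit:
drive_tool(
  targets=[
    [0,0,-0.1,0,0,0],
    [0,0,-0.1,0,0,0],
    [0,0,0,0,0,0],
  ],
)

```text
t: 5.9
eef_pos: [0.5852, 0.212, 0.0567]
ee_rot: [3.142, 0.0, -3.139]
force: [-1.0, 0.5, 2.8]
width: 0.0004
```

Emit:
drive_tool(
  targets=[
    [0,0,-0.05,0,0,0],
    [0,0,-0.05,0,0,0],
    [0,0,0,0,0,0],
  ],
)

```text
t: 6.28
eef_pos: [0.5854, 0.2121, 0.0529]
ee_rot: [3.141, 0.001, -3.139]
force: [1.7, -1.2, 4.1]
width: 0.0006
```

```bash
python3 - <<'E'
from h import *
im,d=arm.grab_frame("side"); s=arm.get_state(); print(s["t"],s["eef_pos"],s["force"])
c=arm.get_calibration("side");p=R.from_euler("xyz",c["rotation"]).inv().apply(np.array([.63,.212,.09])-c["origin"])
u=int(c["mtx"][0,0]*p[0]/-p[2]+c["mtx"][0,2]);v=int(c["mtx"][1,1]*-p[1]/-p[2]+c["mtx"][1,2]);print(u,v)
x0,y0=max(0,u-75),max(0,v-56)
cv2.imwrite("pics/s1.png",cv2.resize(im[y0:y0+112,x0:x0+150],None,fx=5,fy=5,interpolation=2)[:,:,::-1])
E
```

```text
6.325 [0.5854376  0.21209653 0.05300189] [ 1.66903196 -1.58132113  3.41979106]
173 277
```

View pics/s1.png

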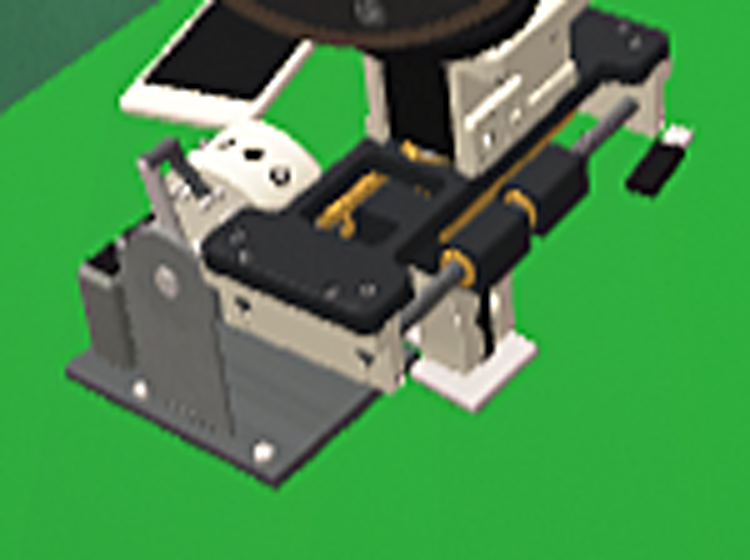

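The crop shows the fingertips on the paddle at about (470,370), with the gripper body clear of the drum. The force hasn't risen yet, so I'll keep pressing until it clearly does at the stop.

Emit:
drive_tool(
  targets=[
    [0,0,-0.05,0,0,0],
    [0,0,-0.05,0,0,0],
    [0,0,0,0,0,0],
  ],
)

```text
t: 6.7
eef_pos: [0.5852, 0.2122, 0.0488]
ee_rot: [3.141, 0.0, -3.139]
force: [2.0, -0.2, 2.7]
width: 0.0004
```

This is below the expected stop height (0.056) and the force hasn't risen. I'll measure the paddle before going on.

```bash
python3 - <<'E'
from h import *
im,d=arm.grab_frame("side"); s=arm.get_state(); print(s["t"],s["eef_pos"],s["force"])
for r in arm.landmark_of("paddle","side")[:2]: print(round(r["score"],2),world("side",r["point"]).round(3))
P=cloud("side",d,np.ones(d.shape,bool)); C=im[d>0].astype(int)
m=(abs(P[:,0]-.59)<.045)&(abs(P[:,1]-.213)<.035)&(P[:,2]>.01)&(P[:,2]<.075)
for p,c in sorted(zip(P[m].round(3).tolist(),C[m].tolist()),key=lambda t:(round(t[0][0],2),t[0][1]))[::4]: print(p,c)
cv2.imwrite("pics/s2.png",cv2.resize(im[250:360,120:270],None,fx=5,fy=5,interpolation=2)[:,:,::-1])
E
```

```text
6.75 [0.58522203 0.21221019 0.04889944] [ 2.0943394  -0.17260873  3.27129645]
0.86 [0.586 0.21  0.069]
[0.573, 0.192, 0.067] [141, 186, 132]
[0.572, 0.195, 0.067] [237, 223, 217]
[0.571, 0.199, 0.068] [240, 232, 227]
[0.572, 0.2, 0.071] [240, 229, 226]
[0.569, 0.202, 0.066] [224, 207, 202]
[0.575, 0.204, 0.07] [235, 229, 220]
[0.571, 0.206, 0.071] [236, 229, 223]
[0.572, 0.208, 0.069] [237, 229, 223]
[0.573, 0.21, 0.068] [236, 229, 223]
[0.572, 0.211, 0.067] [238, 231, 225]
[0.575, 0.214, 0.068] [235, 230, 222]
[0.567, 0.217, 0.071] [246, 239, 232]
[0.572, 0.218, 0.067] [238, 232, 225]
[0.572, 0.221, 0.069] [236, 229, 223]
[0.573, 0.223, 0.07] [235, 228, 222]
[0.569, 0.225, 0.068] [245, 236, 227]
[0.573, 0.227, 0.071] [234, 228, 221]
[0.573, 0.229, 0.07] [234, 228, 220]
[0.57, 0.23, 0.067] [243, 229, 224]
[0.574, 0.232, 0.061] [156, 148, 141]
[0.57, 0.233, 0.067] [251, 237, 233]
[0.579, 0.191, 0.066] [158, 205, 149]
[0.577, 0.197, 0.069] [248, 237, 235]
[0.578, 0.203, 0.073] [176, 166, 148]
[0.58, 0.208, 0.068] [144, 135, 131]
[0.579, 0.212, 0.069] [142, 131, 127]
[0.579, 0.215, 0.07] [216, 205, 197]
[0.576, 0.219, 0.068] [235, 228, 221]
[0.583, 0.223, 0.068] [219, 209, 197]
[0.584, 0.225, 0.069] [219, 207, 197]
[0.585, 0.227, 0.071] [232, 222, 215]
[0.581, 0.229, 0.069] [233, 227, 220]
[0.583, 0.232, 0.068] [242, 230, 225]
[0.585, 0.233, 0.065] [134, 146, 122]
[0.581, 0.234, 0.073] [235, 229, 222]
[0.579, 0.235, 0.067] [168, 161, 149]
[0.592, 0.226, 0.074] [181, 169, 148]
[0.586, 0.228, 0.071] [235, 229, 222]
[0.589, 0.23, 0.071] [234, 227, 221]
[0.588, 0.232, 0.071] [238, 229, 222]
[0.587, 0.234, 0.07] [240, 221, 218]
[0.597, 0.224, 0.071] [205, 192, 180]
[0.597, 0.227, 0.073] [228, 211, 203]
[0.599, 0.231, 0.073] [232, 235, 213]
[0.596, 0.232, 0.067] [208, 178, 185]
[0.613, 0.212, 0.073] [114, 108, 106]
[0.61, 0.216, 0.069] [235, 222, 215]
[0.613, 0.219, 0.072] [107, 101, 97]
```

View pics/s2.png

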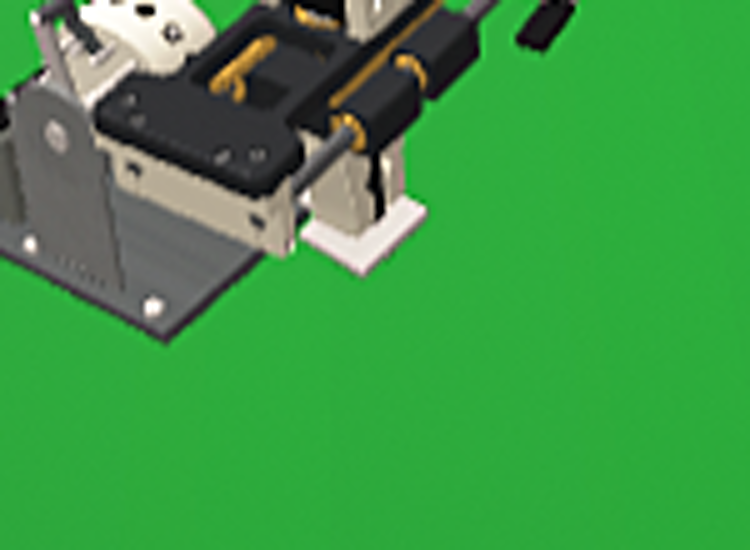

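Depth and the landmark both put the paddle at z≈0.069, about 50 mm of the 63 mm stroke (≈0.4 rad). So the shut fingertips really sit about 19 mm above the reported TCP, and I need roughly 13 mm more.

Emit:
drive_tool(
  targets=[
    [0,0,-0.1,0,0,0],
    [0,0,-0.1,0,0,0],
    [0,0,0,0,0,0],
  ],
)

```text
t: 7.18
eef_pos: [0.5847, 0.212, 0.0404]
ee_rot: [-3.141, -0.001, -3.139]
force: [0.2, 0.1, 3.6]
width: 0.0006
```

Emit:
drive_tool(
  targets=[
    [0,0,-0.05,0,0,0],
    [0,0,-0.05,0,0,0],
    [0,0,0,0,0,0],
  ],
)

```text
t: 7.55
eef_pos: [0.585, 0.212, 0.0367]
ee_rot: [-3.142, -0.0, -3.139]
force: [1.2, 0.2, 4.1]
width: 0.0004
```

Emit:
drive_tool(
  targets=[
    [0,0,-0.05,0,0,0],
    [0,0,-0.05,0,0,0],
    [0,0,0,0,0,0],
  ],
)

```text
t: 7.92
eef_pos: [0.5854, 0.2121, 0.0356]
ee_rot: [3.141, 0.002, -3.138]
force: [-6.4, -2.6, 24.2]
width: 0.0004
```

The force rose to 24 N at z≈0.0356, so that's the stop. I'll confirm it once, then lift.

```bash
cat > chk.py <<'E'
from h import *
im,d=arm.grab_frame("side"); s=arm.get_state(); print(s["t"],s["eef_pos"].round(4),s["force"].round(1))
for r in arm.landmark_of("paddle","side")[:1]: print(round(r["score"],2),world("side",r["point"]).round(3))
P=cloud("side",d,np.ones(d.shape,bool))
m=(abs(P[:,0]-.574)<.006)&(abs(P[:,1]-.213)<.025)&(P[:,2]>.03)&(P[:,2]<.14); print("paddle front z",m.sum(),np.median(P[m,2]).round(4))
E
python3 chk.py
```

```text
7.975 [0.5854 0.2121 0.0356] [-6.  -1.3 24.4]
0.84 [0.585 0.214 0.055]
paddle front z 265 0.0694
```

Emit:
drive_tool(
  targets=[
    [0,0,0.6,0,0,0],
    [0,0,0.8,0,0,0],
    [0,0,0.9,0,0,0],
    [0,0,0,0,0,0],
    [0,0,0,0,0,0],
  ],
)

```text
t: 8.65
eef_pos: [0.5838, 0.2115, 0.1237]
ee_rot: [-3.141, -0.002, -3.139]
force: [-0.2, -1.4, -0.1]
width: 0.0003
```

Emit:
drive_tool(
  targets=[
    [0,0,0,0,0,0],
    [0,0,0,0,0,0],
    [0,0,0,0,0,0],
  ],
)

```text
t: 9.02
eef_pos: [0.5848, 0.2118, 0.1243]
ee_rot: [-3.141, -0.001, -3.139]
force: [-0.3, -0.5, 0.3]
width: 0.0005
```

```bash
python3 chk.py; python3 - <<'E'
from h import *
im,d=arm.grab_frame("side"); cv2.imwrite("pics/s3.png",cv2.resize(im[210:360,90:270],None,fx=4,fy=4,interpolation=2)[:,:,::-1])
E
```

```text
9.075 [0.5849 0.2119 0.1245] [-0.5  0.5  0. ]
0.57 [0.585 0.212 0.121]
paddle front z 92 0.1233
```

View pics/s3.png

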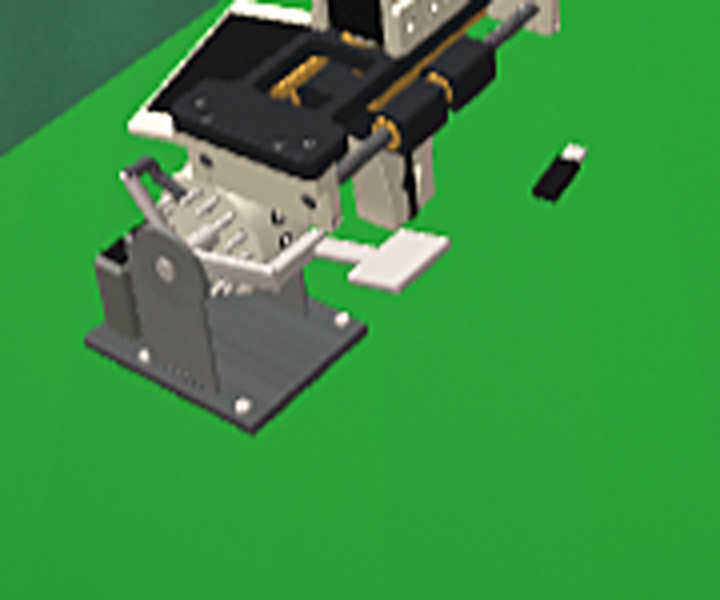

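Stroke 1 is complete: the paddle was at 0.055 when down (24 N) and is back at 0.121. The picture shows it free at (400,262), with the fingers above it. Now stroke 2.

Emit:
drive_tool(
  targets=[
    [0,0,-0.5,0,0,0],
    [0,0,-0.5,0,0,0],
    [0,0,-0.5,0,0,0],
    [0,0,-0.5,0,0,0],
    [0,0,-0.15,0,0,0],
  ],
)

```text
t: 9.8
eef_pos: [0.5856, 0.2121, 0.0387]
ee_rot: [-3.141, 0.001, -3.138]
force: [2.6, -1.7, 4.5]
width: 0.001
```

Emit:
drive_tool(
  targets=[
    [0,0,-0.12,0,0,0],
    [0,0,0,0,0,0],
    [0,0,0,0,0,0],
  ],
)

```text
t: 10.18
eef_pos: [0.5861, 0.2123, 0.0363]
ee_rot: [3.141, 0.002, -3.138]
force: [-0.5, -2.3, 12.3]
width: 0.0002
```

```bash
python3 chk.py
```

```text
10.225 [0.5861 0.2123 0.0363] [-0.9 -2.2 12.1]
0.88 [0.583 0.213 0.058]
paddle front z 264 0.0699
```

12 N is already above the 7 N maximum for the stroke. I'll press 2 mm further to be sure of the stop, then lift.

Emit:
drive_tool(
  targets=[
    [0,0,-0.05,0,0,0],
    [0,0,0,0,0,0],
  ],
)

```text
t: 10.52
eef_pos: [0.5863, 0.2122, 0.0359]
ee_rot: [3.141, 0.003, -3.138]
force: [-7.3, -3.6, 22.4]
width: 0.0005
```

Emit:
drive_tool(
  targets=[
    [0,0,0.6,0,0,0],
    [0,0,0.8,0,0,0],
    [0,0,0.9,0,0,0],
    [0,0,0,0,0,0],
    [0,0,0,0,0,0],
  ],
)

```text
t: 11.15
eef_pos: [0.5844, 0.2119, 0.1239]
ee_rot: [3.141, -0.001, -3.139]
force: [-0.4, -1.0, -0.8]
width: 0.0005
```

Emit:
drive_tool(
  targets=[
    [0,0,0,0,0,0],
    [0,0,0,0,0,0],
    [0,0,0,0,0,0],
  ],
)

```text
t: 11.52
eef_pos: [0.5848, 0.2119, 0.1235]
ee_rot: [-3.141, -0.001, -3.139]
force: [-0.5, -0.3, 0.0]
width: 0.0007
```

```bash
python3 chk.py
```

```text
11.575 [0.5849 0.2119 0.1236] [ 0.  -0.1  0.5]
0.57 [0.586 0.213 0.123]
paddle front z 93 0.1229
```

Stroke 2 reached the stop at 22 N and the lever is back up. Now stroke 3.

Emit:
drive_tool(
  targets=[
    [0,0,-0.5,0,0,0],
    [0,0,-0.5,0,0,0],
    [0,0,-0.5,0,0,0],
    [0,0,-0.5,0,0,0],
    [0,0,-0.15,0,0,0],
  ],
)

```text
t: 12.25
eef_pos: [0.5856, 0.2121, 0.0378]
ee_rot: [-3.141, 0.001, -3.138]
force: [0.7, -1.1, 4.3]
width: 0.0003
```

Emit:
drive_tool(
  targets=[
    [0,0,-0.12,0,0,0],
    [0,0,-0.03,0,0,0],
    [0,0,0,0,0,0],
    [0,0,0,0,0,0],
  ],
)

```text
t: 12.75
eef_pos: [0.5862, 0.2122, 0.0358]
ee_rot: [3.141, 0.003, -3.138]
force: [-6.5, -2.5, 23.8]
width: 0.0009
```

```bash
python3 chk.py
```

```text
12.8 [0.5862 0.2122 0.0358] [-6.9 -3.3 23.3]
0.65 [0.587 0.215 0.058]
paddle front z 257 0.0695
```

Stroke 3 reached the stop at 23.8 N. I'll lift clear and do the final check.

Emit:
drive_tool(
  targets=[
    [0,0,0.6,0,0,0],
    [0,0,0.8,0,0,0],
    [0,0,1,0,0,0],
    [0,0,1,0,0,0],
    [0,0,0.8,0,0,0],
  ],
)

```text
t: 13.48
eef_pos: [0.5848, 0.212, 0.2022]
ee_rot: [3.141, 0.001, -3.139]
force: [0.7, -0.9, 0.0]
width: 0.0003
```

Emit:
drive_tool(
  targets=[
    [-0.8,0,0.5,0,0,0],
    [-0.8,0,0,0,0,0],
    [0,0,0,0,0,0],
    [0,0,0,0,0,0],
    [0,0,0,0,0,0],
  ],
)

```text
t: 14.1
eef_pos: [0.5214, 0.212, 0.2197]
ee_rot: [-3.141, -0.0, -3.139]
force: [0.5, -0.2, 0.2]
width: 0.0006
```

```bash
python3 chk.py; python3 - <<'E'
from h import *
im,d=arm.grab_frame("side"); 
for r in arm.search_frame("ball_lever","side")[:1]: print("ball",world("side",r["point"]).round(3))
cv2.imwrite("pics/s4.png",cv2.resize(im[210:360,90:270],None,fx=4,fy=4,interpolation=2)[:,:,::-1])
E
```

```text
14.15 [0.5214 0.2119 0.2196] [-0.3  0.1  0.3]
0.88 [0.584 0.212 0.12 ]
paddle front z 92 0.123
ball [ 0.533 -0.284  0.114]
```

View pics/s4.png

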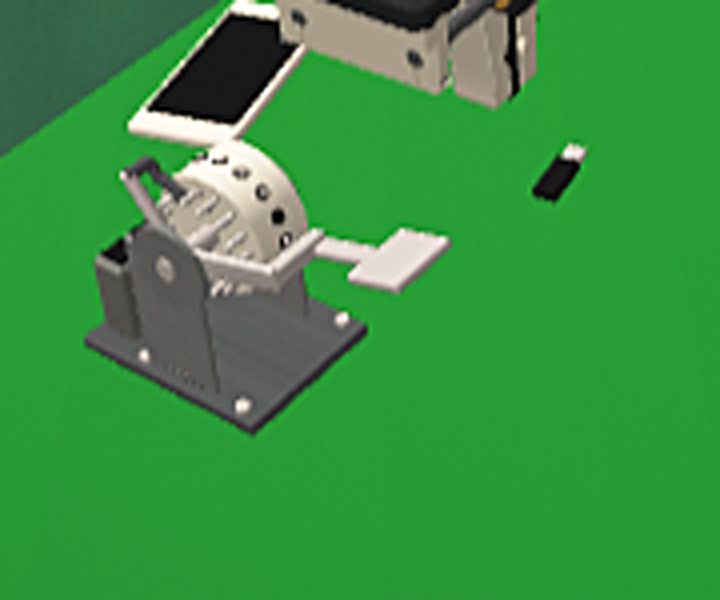

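The final view shows the paddle lever fully up at (400,262), with the gripper well clear and nothing else moved. Handing in.

```bash
python3 -c "
from station import arm
print(arm.job_done())"
```

```text
the job is handed in; nothing more can be done
None
```

I gave the paddle feeder's lever three full strokes and handed the job in at about 14 s of the 38 s allowed.

- **Strokes:** each one pressed the lever to its stop, with the force rising from about 4 N to 22–24 N. With the lever down, the paddle top measured 55–58 mm above the bench, against about 56 mm expected. It came back to 120–123 mm after each stroke, against 119 mm at rest.
- **Final state:** the last picture shows the lever fully up and the gripper clear of everything, with forces near zero. The ball lever was where it had been at the start, within measuring error.
- **Reported TCP height:** with the fingers shut, the paddle measured about 20 mm above the reported TCP. I therefore pressed until the force rose instead of stopping at the calculated height. The first stroke went down in several steps because of this, but the lever was never let up partway.
- **Not checked directly:** I did not measure the drum's angle. Its pockets look the same after each whole step, so the three-pocket advance is inferred from the three full strokes.

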